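Push a spindle bush home with a drift

ROBOT

A 7-joint arm with a two-finger parallel gripper is mounted at the origin on the work surface. World frame = base frame: x ahead of the robot, y to its left, z up, the work surface at z = 0. Lengths are in m, angles in degrees, forces in N, time in s.
With the tool pointing down it reaches from about 0.425 to 0.875 m from the base axis. Payload 4.7 kg.
Tool frame: the origin (TCP) lies midway between the tips of the shut fingers; the grasp point (between the pads) lies env.grip_point_offset behind it (env.grip_point_offset is the distance from the TCP to the grasp point, in m); z points along the fingers, y is the line along which they close (so a half turn about z gives the same grasp; the last joint's range is limited). The gripper opens to 87 mm and grips with 3 to 60 N. Pads are 19 mm wide; open, the fingers measure 117 mm over their backs; the gripper's body (75 mm by 190 mm) begins 51 mm behind the grasp point.
Start: joints at [-74.421, 18.392, -4.016, 83.108, 1.295, 78.541, -3.26], TCP at [0.166, 0.629, 0.223] pointing down, gripper open.
Joint ranges: [-163.93, 163.93], [-17.29, 119.83], [-79.2, 71.16], [3.27, 140.29], [-89.18, 269.18], [5.43, 117.66], [-154.24, 154.24]. Speed limits (degrees/s): [147.25, 147.25, 180, 180, 180, 180, 180].

INTERFACE

Orientations are given as [roll, pitch, yaw] about the fixed x, y, z axes, in that order (R = Rz(yaw) Ry(pitch) Rx(roll)).
In Python, from cell import env gives the robot as it stands.
- The arm moves only by the shell command python3 -m creep 'ROWS' [FORCE]. ROWS is a JSON object of lists of equal length, an entry for each row: "translation": the shift along the tool's x, y, z in units of 0.08 m (1.0 is 0.08 m), a list of three; "turn": the turn, a rotation vector about the tool's x, y, z in units of 180 degrees (1.0 is 180 degrees), a list of three; "grip": the opening, from 0 (shut) to 1 (fully open). In form: {"translation": [[x, y, z], ...], "turn": [[ax, ay, az], ...], "grip": [grip, ...]}. A call has 1 to 5 rows; each row shifts and turns the commanded pose from where the row before left it, along the tool's axes as they then stand; what a row does not reach is not made up. A row lasts 1/8 s, in which the tool goes at most 62.5 mm and 10.7 degrees, less where a joint would pass 70% of its speed; a pose out of reach is approached as far as the arm can. A call with a number of a shift or a turn outside -1 to 1 is refused whole. A call with a gripper value outside its range is refused whole. The fingers move at their own pace and stop on an object; FORCE is the grip in N (left out, the last holds). Time passes only in rows, so rows that do not move let the fingers close. It gives the time, the measured TCP pose, the force, the opening and the grip force at its end, in the units of the state.
- env.get_obs(): the state, without advancing time (a new reading comes with each control period).
- env.read_camera(name): name is "scene" or "top"; returns a dict with "frame" (480x640x3 uint8, red, green, blue), "z_map" (480x640 float32, m along the optical axis (not along the pixel's ray), 0 where there is no reading), "K" (3x3 intrinsics, pixels), "D" ([k1, k2, p1, p2, k3] as OpenCV has them; the pictures are not rectified), "rvec" (rotation vector, rad) and "tvec" (3), from world to camera coordinates, as OpenCV has them. Camera axes: x right, y down, z forward; pixel columns grow to the right and rows downward; lengths in m; the calibration is good to about 2 mm. A picture is of the moment at which its call begins.
- env.sign_off(): hands the job in; it is judged then, once.
The state is a dict: "time_s": time; "qpos": joint angles; "joint_velocities": joint speeds; "effort": joint torques, N m; "tool_pos": TCP position; "tool_rot": TCP orientation; "force": force on the tool from outside, world axes, zero at the start; "wrist_torque": the same for the moment, N m; "grip_width": finger opening in m; "grasp_force": force on a finger pad.
Only numpy, scipy, OpenCV 4.12 (cv2) and the standard library are available. Lean on these libraries where they do the work, as an engineer would, in place of code of your own. Each camera call takes 0.05 s, during which the arm holds its last target. There are 200 camera calls.

TASK

Build up the winder's spindle housing: start the plain bronze bush squarely in the mouth of the bore, then take the drift and push the bush, with the steel spacer that already hangs somewhere below it, down until both sit hard on the shims at the bottom, which you will have to feel. Make sure with a steady push of about 20 N on the drift that nothing gives any more, but never push harder than 30 N or the soft bronze bruises. Then hang the drift back in its wooden block by its collar and leave the other things where they are.

Things in the scene. Friction and masses are not known exactly. Their poses are not given: they have to be found in the camera images.
- housing: fixed spindle housing: upright round aluminium tube (44 mm outside, 48 mm at the rim) on a 76 mm flange with four screws, on a square dark steel plate 100 x 100 x 10 mm. Origin: centre of the plate's underside, on the bench; z up, along the bore. The rim is 114 mm above the bench; the bore is 28 mm wide, 92 mm deep, open at the top, flat at the bottom
- mouth (a point): centre of the housing's rim, on the bore's axis, 114 mm above the bench. The mouth is bevelled: 35 mm wide at the rim, narrowing to 28 mm over the first 6 mm. A bush lowered 12 to 14 mm below the rim stays standing in the mouth when let go
- seat (a point): centre of the flat shoulder at the bottom of the bore, 22 mm above the bench; z up. On it lies a pack of shim rings, 2 to 12 mm thick in all: how thick is not known beforehand. From about 10 mm below the rim down to it, spring waves (5 rows) stand in to 24.8 mm across and grip what is pushed past: one part slides at 1 to 5 N, both at 3 to 10 N, bumpily; they stay where left
- bush: plain bronze bush without a flange: a sleeve of 26 mm outside diameter, 16 mm bore, 30 mm high, rims bevelled, both ends alike, 70 g, loose, standing upright on the bench. Origin: centre of its lower end, z along its axis. Home: its lower end rests on the spacer, its upper end 56 to 66 mm above the shoulder, 26 to 36 mm below the rim
- spacer: steel spacer sleeve, 26 mm outside, 21 mm bore, 24 mm high, 50 g, already in the housing's bore, gripped by the spring waves 17 to 42 mm above the shoulder. Origin: centre of its lower end, z along its axis. Home: its lower end rests on the shims, 2 to 12 mm above the shoulder
- drift: push rod: round aluminium shank 20 mm wide and 62 mm long with a flat end, above it a collar 36 mm wide and 6 mm thick, then a black grip 26 mm wide and 44 mm long; 160 g. Origin: centre of the flat lower end; z up along the axis. It hangs upright in the wooden block by its collar. With bush and spacer home its collar is still 26 to 36 mm above the housing's rim
- stand: fixed wooden block, 85 x 70 mm, 75 mm high, with one upright hole of 26 mm through its middle. Origin: centre of its underside on the bench; z up. The drift's collar rests on its top, 75 mm above the bench; the drift's lower end is then 13 mm above the bench
- flanged_bush: another bronze bush, not wanted: 23 mm wide with a 34 mm flange at its foot, 18 mm high, loose on the bench. Origin: centre of its underside
- wire_spool: bystander: spool of copper wire standing on end, 68 mm wide, 70 mm high. Origin: centre of its underside
- pickup: bystander: black guitar pickup, 38 x 92 mm, 18 mm high. Origin: centre of its underside
- screwdriver: bystander: screwdriver lying on the bench. Origin: under its middle
Not all that is in view belongs to the job. Of the things that look like the stand, the largest one is meant. Leave any blue look-alike of the drift alone.

How it is judged (in metres and radians):
On the way, in this order (a step that is already met when the one before it is completed fails the run):
1. the bush is started upright in the mouth of the bore and let go (z of bush in the frame of mouth below -0.006 m and horizontal distance between bush and mouth below 0.004 m and contact force between the fingers and bush below 0.1 N), for 0.2 s.
2. bush and spacer are home and the drift bears on the bush with at least 15 N for 0.3 s without moving them any further (z of spacer in the frame of seat below 0.0135 m and z of bush in the frame of spacer below 0.026 m and horizontal distance between bush and seat below 0.003 m and angle between bush's own z axis and vertical below 0.1 rad and linear speed of each of bush, spacer below 0.002 m/s and contact force between drift and bush above 15 N), for 0.3 s.
At the end, for the whole second after the job is handed in: Spacer on the shims, under 13.5 mm above the shoulder; bush on the spacer, lower ends < 26 mm apart, centred within 3 mm, upright within 0.1 rad; drift upright within 0.1 rad, still, collar within 3 mm of the block top, within 6 mm of the hole axis; bystanders within 30 mm of their start (z of spacer in the frame of seat below 0.0135 m and z of bush in the frame of spacer below 0.026 m and horizontal distance between bush and seat below 0.003 m and angle between each of bush, drift's own z axis and vertical below 0.1 rad and z of drift in the frame of stand between 0.01 and 0.016 m and horizontal distance between drift and stand below 0.006 m and linear speed of drift below 0.02 m/s and distance of each of flanged_bush, wire_spool, pickup, screwdriver from where it was at the start of the episode below 0.03 m); the robot touches nothing.
It fails at once if the drift pushes on the bush with more than 30 N (contact force between drift and bush above 30 N).
It fails at once if a bystander is shoved 30 mm or more (distance of any of flanged_bush, wire_spool, pickup, screwdriver from where it was at the start of the episode above 0.03 m).
It also fails if it takes over 70 s, if anything falls off the work surface, if the arm or the gripper's body presses on something with over 40 N, if the wrist force passes 120 N, or if a joint passes its speed limit or range.

## Working session

There is one attempt and no reset: what is moved stays moved. The work goes in short steps, Python scripts to look and compute and a shell command to move; the robot and the scene stay as the last step left them, time stands still between calls to the robot, and variables do not carry over. Pictures are saved under pics/ and viewed, at most 10 in all, crops included, and the job is handed in when it is done.

```bash
mkdir -p pics
cat > h.py <<'E'
import numpy as np, cv2
from cell import env
def cam(n):
    return env.read_camera(n)
def save(c,name): cv2.imwrite('pics/'+name, cv2.cvtColor(c['frame'],cv2.COLOR_RGB2BGR))
def cloud(c):
    # world points per pixel from depth
    h,w=c['z_map'].shape
    u,v=np.meshgrid(np.arange(w),np.arange(h))
    p=cv2.undistortPoints(np.stack([u,v],-1).reshape(-1,1,2).astype(float),c['K'],c['D']).reshape(h,w,2)
    P=np.dstack([p,np.ones((h,w))])*c['z_map'][...,None]
    R=cv2.Rodrigues(np.array(c['rvec'],float))[0]
    return (P-np.array(c['tvec'],float).reshape(3))@R
def ray(c,u,v,z):
    p=cv2.undistortPoints(np.array([[[u,v]]],float),c['K'],c['D']).reshape(2)
    R=cv2.Rodrigues(np.array(c['rvec'],float))[0]; C=-R.T@np.array(c['tvec'],float).reshape(3)
    d=R.T@np.array([*p,1.]); return C+d*(z-C[2])/d[2]
E
python3 - <<'E'
from h import *
for n in('scene','top'):
    c=cam(n);save(c,n+'0.png')
    print(n,np.round(-cv2.Rodrigues(np.array(c['rvec'],float))[0].T@np.array(c['tvec'],float).reshape(3),3), (c['z_map']>0).mean())
print(env.get_obs(),env.grip_point_offset)
E
```

```text
scene [1.192 0.194 0.849] 0.9961588541666667
top [0.456 0.017 1.111] 0.9960221354166666
{'time_s': 0.1, 'qpos': array([-74.42389056,  18.43664734,  -4.01612899,  83.16542539,
         1.29526176,  78.54297444,  -3.261347  ]), 'joint_velocities': array([ 0.07933435, -0.02891179, -0.08290473, -0.13848875,  0.00144757,
       -0.02950096,  0.09596518]), 'effort': array([ 1.94639892e-04, -4.92567658e+01, -4.05729879e-01, -3.13400817e+01,
       -6.41793455e-02,  3.94086423e-02,  6.05990590e-05]), 'tool_pos': array([0.16560993, 0.62804232, 0.22157198]), 'tool_rot': array([-1.79900202e+02,  5.49529566e-03,  1.65232707e+02]), 'force': array([-0.66534524,  0.1589789 , -0.34420855]), 'wrist_torque': array([-0.01994095, -0.03371701, -0.04147788]), 'grasp_force': 0.0, 'grip_width': 0.08693754576653129} 0.0187
```

View pics/scene0.png

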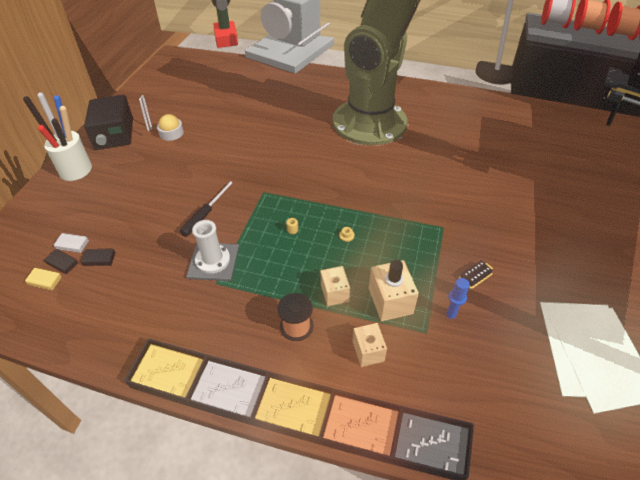

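View pics/top0.png

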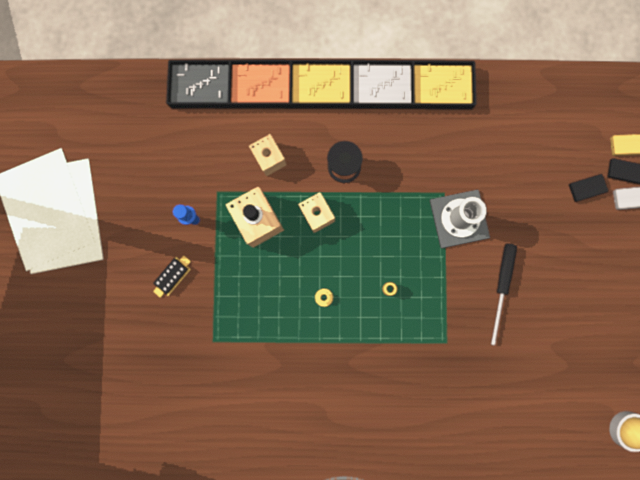

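Candidates:
- **Bush:** top view (390,289), a plain ring with no flange. The other one, (323,297), has a flange.
- **Stand:** (253,217), the largest block, holding the drift with the black grip. The blocks at (316,212) and (266,153) are smaller.
- **Decoy:** the blue drift at (184,214).
- **Housing:** (460,218).

Next I measure these and make one crop to confirm.

```bash
cat > m.py <<'E'
from h import *
cs={n:cam(n) for n in('scene','top')}
rng={'top':{'bush':(375,275,405,303),'fl':(308,283,339,312),'block':(220,180,290,250),'blk2':(295,190,340,235),'hous':(430,185,495,250)},
'scene':{'bush':(280,213,305,240),'fl':(335,222,360,245),'block':(365,258,420,322),'hous':(188,218,235,280)}}
for n,c in cs.items():
    W=cloud(c); 
    for k,(a,b,u,v) in rng[n].items():
        P=W[b:v,a:u].reshape(-1,3)
        bins={'bush':(.026,.034),'fl':(.014,.022),'block':(.072,.078),'blk2':(.045,.065),'hous':(.110,.118)}[k]
        s=P[(P[:,2]>bins[0])&(P[:,2]<bins[1])]
        if len(s)<5: print(n,k,len(s),P[:,2].max());continue
        r=cv2.minAreaRect((s[:,:2]*1000).astype(np.float32))
        (cx,cy),rad=cv2.minEnclosingCircle((s[:,:2]*1000).astype(np.float32))
        print(n,k,len(s),'zmed',s[:,2].mean().round(4),'rect',np.round(r[0],1),np.round(r[1],1),round(r[2],1),'circ',round(cx,1),round(cy,1),round(rad,1),'zmax',P[:,2].max().round(4))
        if k=='block':
            s=P[P[:,2]>.115]; print('  grip top',len(s),s.max(0).round(4),s.min(0).round(4)); s=s[s[:,2]>.118]; print('  ',cv2.minEnclosingCircle((s[:,:2]*1000).astype(np.float32)))
c=cs['top'];f=c['frame']
a=cv2.resize(f[180:250,220:345],None,fx=4,fy=4);b=cv2.resize(f[270:315,300:425],None,fx=4,fy=4)
cv2.imwrite('pics/crop1.png',cv2.cvtColor(np.vstack([a,b]),cv2.COLOR_RGB2BGR))
E
python3 m.py
```

```text
scene bush 62 zmed 0.0299 rect [476.1 -84.8] [25.7 23.4] 18.5 circ 475.8 -84.2 13.8 zmax 0.8493
scene fl 52 zmed 0.0183 rect [457.   43.4] [24.1 21. ] 16.7 circ 457.6 43.3 12.8 zmax 0.8493
scene block 884 zmed 0.0754 rect [610.4 173.9] [89.8 72.5] 29.9 circ 611.2 174.3 55.2 zmax 0.8493
  grip top 164 [1.1918 0.1942 0.8493] [0.5985 0.16   0.1151]
   ((895.1626586914062, 183.42401123046875), 296.8420104980469)
scene hous 211 zmed 0.1137 rect [ 616.2 -227. ] [47.4 46.7] 26.2 circ 616.1 -227.9 25.5 zmax 0.8493
top bush 75 zmed 0.0292 rect [476. -86.] [23.2 23.1] 89.4 circ 475.3 -85.2 12.7 zmax 1.1113
top fl 68 zmed 0.0174 rect [457.4  42.1] [21.3 21.4] 0.2 circ 458.0 42.8 11.4 zmax 1.1113
top block 1217 zmed 0.0748 rect [610.7 175.3] [86.2 70.2] 29.9 circ 610.2 174.8 53.6 zmax 1.1113
  grip top 192 [0.6225 0.1866 1.1113] [0.4561 0.0172 0.1159]
   ((537.6607666015625, 100.13494110107422), 116.32054138183594)
top blk2 666 zmed 0.0503 rect [622.5  56.9] [58.  46.9] 29.4 circ 622.1 56.5 35.6 zmax 1.1113
top hous 324 zmed 0.1132 rect [ 615.1 -227.2] [47.6 46.9] 0.5 circ 615.2 -227.8 24.6 zmax 1.1113
```

View pics/crop1.png

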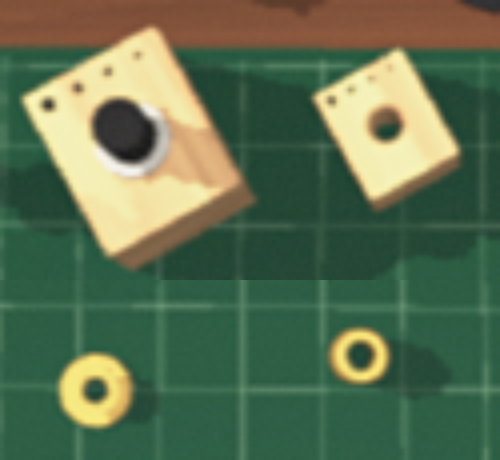

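Crop: the big block at top left holds the drift with the black grip, and the plain ring at lower right is the bush; the flanged one is at lower left. Measured:
- Bush: (0.476, -0.085)
- Mouth: (0.6157, -0.2275)
- Stand: (0.6105, 0.1745), 86x70 mm, z 0.075

These sizes and heights match the description. First I turn the tool to yaw 90, so that tool x = +y, tool y = +x and tool z = down.

```bash
python3 -m creep '{"translation":[[0,0,0],[0,0,0],[0,0,0],[0,0,0]],"turn":[[0,0,0.0522],[0,0,0.0522],[0,0,0.0522],[0,0,0.0522]],"grip":[0.7,0.7,0.7,0.7]}' 30
python3 -m creep '{"translation":[[0,0,0],[0,0,0],[0,0,0],[0,0,0]],"turn":[[0,0,0.0522],[0,0,0.0522],[0,0,0.0522],[0,0,0.0522]],"grip":[0.7,0.7,0.7,0.7]}'
python3 -m creep '{"translation":[[-0.474,0.4175,0],[-0.474,0.4175,0],[-0.474,0.4175,0],[-0.474,0.4175,0],[-0.474,0.4175,0]],"turn":[[0,0,0],[0,0,0],[0,0,0],[0,0,0],[0,0,0]],"grip":[0.7,0.7,0.7,0.7,0.7]}'
python3 -m creep '{"translation":[[-0.474,0.4175,0],[-0.474,0.4175,0],[-0.474,0.4175,0],[-0.474,0.4175,0],[-0.474,0.4175,0]],"turn":[[0,0,0],[0,0,0],[0,0,0],[0,0,0],[0,0,0]],"grip":[0.7,0.7,0.7,0.7,0.7]}'
```

```text
time_s: 0.7
tool_pos: [0.1657, 0.6284, 0.2222]
tool_rot: [-180.0, 0.0, 127.3]
force: [-0.0, 0.7, -0.3]
grip_width: 0.0625
grasp_force: 0.0
time_s: 1.2
tool_pos: [0.1657, 0.6284, 0.2223]
tool_rot: [-180.0, 0.0, 89.8]
force: [-1.1, -0.1, -0.1]
grip_width: 0.061
grasp_force: 0.0
time_s: 1.82
tool_pos: [0.3339, 0.4376, 0.2225]
tool_rot: [180.0, -0.0, 90.1]
force: [0.8, 1.0, -0.1]
grip_width: 0.0608
grasp_force: 0.0
time_s: 2.45
tool_pos: [0.5009, 0.2484, 0.2226]
tool_rot: [180.0, -0.0, 90.1]
force: [0.2, 0.8, 0.8]
grip_width: 0.0609
grasp_force: 0.0
```

```bash
python3 -m creep '{"translation":[[-0.595,-0.044,0],[-0.595,-0.044,0],[-0.595,-0.044,0],[-0.595,-0.044,0]],"turn":[[0,0,0],[0,0,0],[0,0,0],[0,0,0]],"grip":[0.7,0.7,0.7,0.7]}'
python3 -m creep '{"translation":[[-0.595,-0.044,0],[-0.595,-0.044,0],[-0.595,-0.044,0],[0,0,0]],"turn":[[0,0,0],[0,0,0],[0,0,0],[0,0,0]],"grip":[0.7,0.7,0.7,0.7]}'
python3 -m creep '{"translation":[[0,0,0.43],[0,0,0.43],[0,0,0.43],[0,0,0.43],[0,0,0.43]],"turn":[[0,0,0],[0,0,0],[0,0,0],[0,0,0],[0,0,0]],"grip":[0.7,0.7,0.7,0.7,0.7]}'
```

```text
time_s: 2.95
tool_pos: [0.4859, 0.0577, 0.2225]
tool_rot: [180.0, -0.0, 90.1]
force: [0.2, -0.4, 0.1]
grip_width: 0.0608
grasp_force: 0.0
time_s: 3.45
tool_pos: [0.4752, -0.088, 0.2229]
tool_rot: [180.0, 0.0, 89.6]
force: [0.0, 0.5, -0.1]
grip_width: 0.0613
grasp_force: 0.0
time_s: 4.08
tool_pos: [0.476, -0.0821, 0.0494]
tool_rot: [180.0, -0.0, 90.2]
force: [-0.2, 1.0, 0.2]
grip_width: 0.0609
grasp_force: 0.0
```

```bash
python3 -m creep '{"translation":[[0,0,0.1],[0,0,0.1],[0,0,0.1],[0,0,0.1],[0,0,0]],"turn":[[0,0,0],[0,0,0],[0,0,0],[0,0,0],[0,0,0]],"grip":[0.7,0.7,0.7,0.7,0.7]}'
python3 - <<'E'
from h import *
c=cam('top');o=env.get_obs();print(o['tool_pos'],o['tool_rot'],o['joint_velocities'].round(1))
f=c['frame'];cv2.imwrite('pics/g1.png',cv2.cvtColor(cv2.resize(f[230:340,320:460],None,fx=5,fy=5),cv2.COLOR_RGB2BGR))
c=cam('scene');f=c['frame'];cv2.imwrite('pics/g1s.png',cv2.cvtColor(cv2.resize(f[160:260,240:360],None,fx=5,fy=5),cv2.COLOR_RGB2BGR))
E
```

```text
time_s: 4.7
tool_pos: [0.4756, -0.0835, 0.0183]
tool_rot: [-180.0, -0.0, 90.1]
force: [-0.4, -0.6, 0.3]
grip_width: 0.0611
grasp_force: 0.0
[ 0.47585664 -0.08360972  0.01857309] [-1.79997383e+02 -3.14480897e-03  9.00472345e+01] [-0.1 -0.4  0.2 -0.3  0.  -0.  -0. ]
```

View pics/g1s.png

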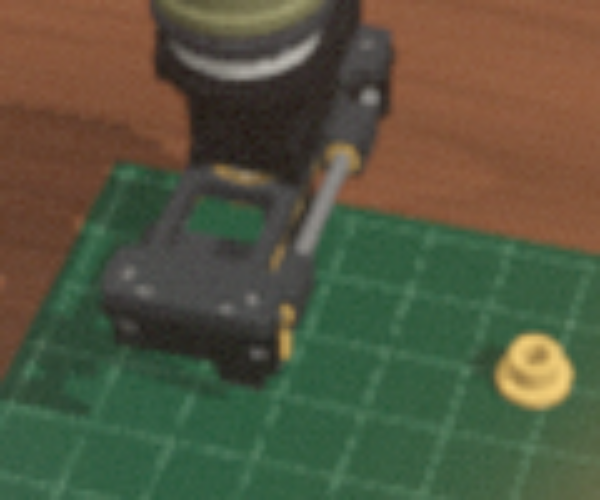

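The gripper hides the bush but stands over it. I correct y by -1.5 mm, lower a little and close.

```bash
python3 -m creep '{"translation":[[-0.018,0,0.03],[0,0,0],[0,0,0],[0,0,0],[0,0,0]],"turn":[[0,0,0],[0,0,0],[0,0,0],[0,0,0],[0,0,0]],"grip":[0.7,0.2,0.2,0.2,0.2]}' 25
python3 -m creep '{"translation":[[0,0,0],[0,0,0],[0,0,-0.1]],"turn":[[0,0,0],[0,0,0],[0,0,0]],"grip":[0.2,0.2,0.2]}'
python3 -m creep '{"translation":[[0,0,-0.4],[0,0,-0.5],[0,0,-0.5],[0,0,-0.5],[0,0,0]],"turn":[[0,0,0],[0,0,0],[0,0,0],[0,0,0],[0,0,0]],"grip":[0.2,0.2,0.2,0.2,0.2]}'
```

```text
time_s: 5.42
tool_pos: [0.4759, -0.0849, 0.0162]
tool_rot: [180.0, -0.0, 90.1]
force: [-0.5, 1.6, -0.5]
grip_width: 0.029
grasp_force: 0.0
time_s: 5.8
tool_pos: [0.4752, -0.085, 0.0239]
tool_rot: [-179.9, 0.0, 90.1]
force: [-0.3, -1.2, -0.6]
grip_width: 0.0253
grasp_force: 25.0
time_s: 6.42
tool_pos: [0.4782, -0.0853, 0.1796]
tool_rot: [179.6, -0.1, 90.0]
force: [-0.5, 0.1, -0.3]
grip_width: 0.025
grasp_force: 25.0
```

```bash
python3 -m creep '{"translation":[[-0.356,0.349,0],[-0.356,0.349,0],[-0.356,0.349,0],[-0.356,0.349,0],[-0.356,0.349,0]],"turn":[[0,0,0],[0,0,0],[0,0,0],[0,0,0],[0,0,0]],"grip":[0.2,0.2,0.2,0.2,0.2]}'
python3 -m creep '{"translation":[[0,0,0],[0,0,0],[0,0,0]],"turn":[[0,0,0],[0,0,0],[0,0,0]],"grip":[0.2,0.2,0.2]}'
python3 - <<'E'
from h import *
c=cam('scene');o=env.get_obs();print(o['tool_pos'],o['tool_rot'],o['force'])
f=c['frame'];save(c,'s2.png');cv2.imwrite('pics/s2c.png',cv2.cvtColor(cv2.resize(f[150:280,150:280],None,fx=4,fy=4),cv2.COLOR_RGB2BGR))
W=cloud(c);hsv=cv2.cvtColor(f,cv2.COLOR_RGB2HSV)
m=(hsv[...,0]>15)&(hsv[...,0]<30)&(hsv[...,1]>110)&(hsv[...,2]>90);m[:150]=0;m[280:]=0;m[:,:150]=0;m[:,280:]=0
P=W[m];P=P[(P[:,2]>.1)&(P[:,2]<.25)];print(len(P));print(np.percentile(P,[2,50,98],axis=0).round(4) if len(P) else '')
E
```

```text
time_s: 7.05
tool_pos: [0.6159, -0.2278, 0.1746]
tool_rot: [-179.9, -0.0, 90.1]
force: [-0.2, 0.2, 0.1]
grip_width: 0.025
grasp_force: 25.0
time_s: 7.42
tool_pos: [0.6151, -0.2259, 0.1761]
tool_rot: [-180.0, -0.1, 90.1]
force: [-0.2, 0.3, 0.4]
grip_width: 0.0252
grasp_force: 25.0
[ 0.61531495 -0.22592894  0.17632196] [ 1.79980547e+02 -7.81927994e-02  9.01275113e+01] [-0.20560851  0.30015751 -0.87606807]
127
[[ 0.6021 -0.2314  0.1602]
 [ 0.6189 -0.2176  0.1803]
 [ 0.637  -0.2136  0.1934]]
```

View pics/s2c.png

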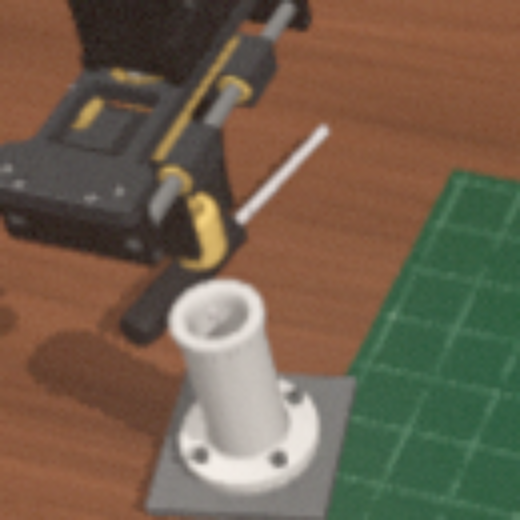

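The bush hangs upright in the fingers at crop (208,235), with its bottom 16 mm below the TCP, and the open mouth is at (215,310). I lower it gently while watching the force.

```bash
python3 -m creep '{"translation":[[-0.018,0.004,0.12],[0,0,0.12],[0,0,0.12],[0,0,0.12],[0,0,0]],"turn":[[0,0,0],[0,0,0],[0,0,0],[0,0,0],[0,0,0]],"grip":[0.2,0.2,0.2,0.2,0.2]}'
python3 -m creep '{"translation":[[0,0,0.035],[0,0,0.035],[0,0,0.035],[0,0,0]],"turn":[[0,0,0],[0,0,0],[0,0,0],[0,0,0]],"grip":[0.2,0.2,0.2,0.2]}'
```

```text
time_s: 8.1
tool_pos: [0.6153, -0.2284, 0.1365]
tool_rot: [-179.9, -0.0, 90.1]
force: [-0.8, 0.2, -1.3]
grip_width: 0.025
grasp_force: 25.0
time_s: 8.6
tool_pos: [0.6158, -0.2286, 0.1291]
tool_rot: [-180.0, -0.0, 90.1]
force: [-0.4, -0.1, -0.8]
grip_width: 0.0249
grasp_force: 25.0
```

```bash
python3 -m creep '{"translation":[[0.008,0,0.025],[0,0,0.025],[0,0,0.025],[0,0,0]],"turn":[[0,0,0],[0,0,0],[0,0,0],[0,0,0]],"grip":[0.2,0.2,0.2,0.2]}'; python3 -c "
from h import *;o=env.get_obs();print(o['tool_pos'],o['force'],o['wrist_torque'])"
```

```text
time_s: 9.1
tool_pos: [0.6158, -0.2279, 0.1231]
tool_rot: [-180.0, -0.0, 90.1]
force: [-0.0, 0.2, -1.0]
grip_width: 0.0246
grasp_force: 25.0
[ 0.61583253 -0.22791515  0.12310217] [-0.04368115  0.21217278 -1.00260467] [-0.1265362   0.02560443  0.03891217]
```

```bash
python3 -m creep '{"translation":[[0,0,0.025],[0,0,0.025],[0,0,0.025],[0,0,0]],"turn":[[0,0,0],[0,0,0],[0,0,0],[0,0,0]],"grip":[0.2,0.2,0.2,0.2]}'; python3 -c "
from h import *;o=env.get_obs();print(o['tool_pos'],o['force'],o['wrist_torque'])"
```

```text
time_s: 9.6
tool_pos: [0.6162, -0.2276, 0.1172]
tool_rot: [180.0, -0.0, 90.1]
force: [0.9, 1.2, -1.1]
grip_width: 0.0254
grasp_force: 25.0
[ 0.61615482 -0.22759127  0.11718412] [ 0.90901504  1.22829658 -1.11365579] [ 0.17162478 -0.1477948   0.03526183]
```

```bash
python3 -m creep '{"translation":[[0,0,0],[0,0,0],[0,0,0],[0,0,0],[0,0,0]],"turn":[[0,0,0],[0,0,0],[0,0,0],[0,0,0],[0,0,0]],"grip":[0.34,0.4,0.6,0.6,0.6]}'
python3 -m creep '{"translation":[[0,0,-0.1],[0,0,-0.3],[0,0,-0.5],[0,0,-0.5]],"turn":[[0,0,0],[0,0,0],[0,0,0],[0,0,0]],"grip":[0.6,0.6,0.6,0.6]}'
python3 -m creep '{"translation":[[0.7,0,0],[0.7,0,0],[0.7,0,0],[0.7,0,0]],"turn":[[0,0,0],[0,0,0],[0,0,0],[0,0,0]],"grip":[0.6,0.6,0.6,0.6]}'
python3 - <<'E'
from h import *
a=cam('scene');b=cam('top')
A=cv2.resize(a['frame'][205:285,180:250],None,fx=5,fy=5);B=cv2.resize(b['frame'][180:260,425:495],None,fx=5,fy=5)
cv2.imwrite('pics/mouth.png',cv2.cvtColor(np.hstack([A,B]),cv2.COLOR_RGB2BGR))
for c,n in((a,'scene'),(b,'top')):
    P=cloud(c).reshape(-1,3);s=P[(np.hypot(P[:,0]-.6157,P[:,1]+.2275)<.02)&(P[:,2]>.122)&(P[:,2]<.14)]
    t=s[s[:,2]>np.percentile(s[:,2],90)-.003];print(n,len(s),t.mean(0).round(4),cv2.minEnclosingCircle((t[:,:2]*1000).astype(np.float32)))
    h=P[(np.hypot(P[:,0]-.6157,P[:,1]+.2275)<.03)&(P[:,2]>.11)&(P[:,2]<.117)];print(cv2.minEnclosingCircle((h[:,:2]*1000).astype(np.float32)))
E
```

```text
time_s: 10.22
tool_pos: [0.6159, -0.228, 0.1174]
tool_rot: [180.0, -0.0, 90.1]
force: [0.6, 0.2, -0.3]
grip_width: 0.0506
grasp_force: 0.0
time_s: 10.72
tool_pos: [0.6158, -0.2281, 0.231]
tool_rot: [180.0, 0.0, 90.1]
force: [1.2, 0.5, -0.3]
grip_width: 0.0522
grasp_force: 0.0
time_s: 11.22
tool_pos: [0.6157, -0.0023, 0.2302]
tool_rot: [179.9, -0.0, 90.0]
force: [0.3, 0.6, -0.1]
grip_width: 0.0523
grasp_force: 0.0
scene 80 [ 0.619  -0.2281  0.1289] ((617.5736083984375, -225.67481994628906), 11.638030052185059)
((616.639892578125, -227.9713592529297), 25.272493362426758)
top 110 [ 0.6142 -0.2276  0.1292] ((614.7301635742188, -224.11814880371094), 12.45890998840332)
((615.2020874023438, -227.86888122558594), 24.597408294677734)
```

View pics/mouth.png

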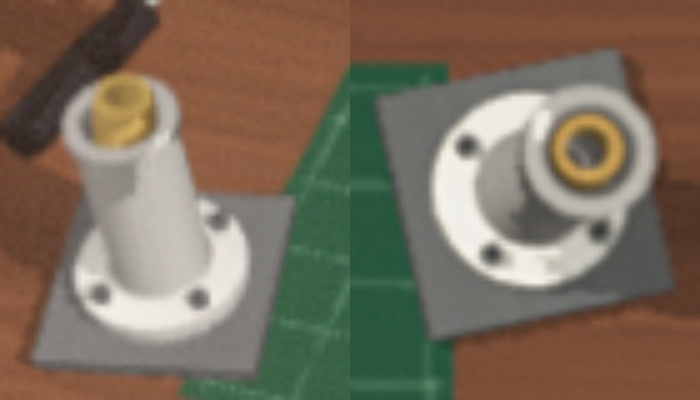

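The bush stands upright and centred in the mouth, its top about 16 mm above the rim (crop left (122,105), right (588,150)). Next I measure the drift's grip and move to it.

```bash
python3 - <<'E'
from h import *
for n in('scene','top'):
    c=cam(n);P=cloud(c).reshape(-1,3);d=np.hypot(P[:,0]-.6105,P[:,1]-.1745)<.04
    s=P[d&(P[:,2]>.121)&(P[:,2]<.129)];print(n,len(s),s.mean(0).round(4),cv2.minEnclosingCircle((s[:,:2]*1000).astype(np.float32)))
    s=P[d&(P[:,2]>.0785)&(P[:,2]<.0835)];print(' collar',len(s),cv2.minEnclosingCircle((s[:,:2]*1000).astype(np.float32)))
E
python3 -m creep '{"translation":[[0.55,-0.016,0],[0.55,-0.016,0],[0.55,-0.016,0],[0.55,-0.016,0],[0,0,0]],"turn":[[0,0,0],[0,0,0],[0,0,0],[0,0,0],[0,0,0]],"grip":[0.7,0.7,0.7,0.7,0.7]}'
```

```text
scene 126 [0.6126 0.1727 0.1252] ((611.88671875, 172.47105407714844), 13.159784317016602)
 collar 92 ((609.4583740234375, 173.25030517578125), 33.68414306640625)
top 159 [0.6104 0.1736 0.1244] ((609.9290161132812, 173.7275390625), 13.052558898925781)
 collar 100 ((608.2476806640625, 174.90765380859375), 39.08077621459961)
time_s: 12.05
tool_pos: [0.6101, 0.1755, 0.2292]
tool_rot: [-180.0, -0.1, 90.3]
force: [-0.2, -0.3, -0.1]
grip_width: 0.0609
grasp_force: 0.0
```

```bash
python3 -m creep '{"translation":[[-0.024,0.008,0.4],[0,0,0.5],[0,0,0.4],[0,0,0.4],[0,0,0]],"turn":[[0,0,0],[0,0,0],[0,0,0],[0,0,0],[0,0,0]],"grip":[0.7,0.7,0.7,0.7,0.7]}'
```

```text
time_s: 12.68
tool_pos: [0.6098, 0.1666, 0.0915]
tool_rot: [-179.8, 0.2, 89.9]
force: [-0.5, -0.3, -0.0]
grip_width: 0.061
grasp_force: 0.0
```

```bash
python3 -m creep '{"translation":[[0,0,0],[0,0,0],[0,0,0]],"turn":[[0,0,0],[0,0,0],[0,0,0]],"grip":[0.7,0.7,0.7]}'
```

```text
time_s: 13.05
tool_pos: [0.6118, 0.1702, 0.0947]
tool_rot: [179.9, -0.1, 90.1]
force: [0.4, -0.3, -0.3]
grip_width: 0.061
grasp_force: 0.0
```

```bash
python3 -m creep '{"translation":[[0.038,0,0.06],[0,0,0.05],[0,0,0],[0,0,0]],"turn":[[0,0,0],[0,0,0],[0,0,0],[0,0,0]],"grip":[0.7,0.7,0.7,0.7]}'; python3 -c "
from h import *;o=env.get_obs();print(o['tool_pos'],o['joint_velocities'].round(1))"
```

```text
time_s: 13.55
tool_pos: [0.611, 0.173, 0.0845]
tool_rot: [-180.0, 0.0, 90.1]
force: [0.5, 0.3, 0.2]
grip_width: 0.061
grasp_force: 0.0
[0.61101851 0.17300025 0.08447683] [ 0.  -0.   0.  -0.1 -0.   0.   0. ]
```

```bash
python3 -m creep '{"translation":[[0,0,0],[0,0,0],[0,0,0],[0,0,0],[0,0,0]],"turn":[[0,0,0],[0,0,0],[0,0,0],[0,0,0],[0,0,0]],"grip":[0.2,0.2,0.2,0.2,0.2]}' 60
python3 -m creep '{"translation":[[0,0,0],[0,0,0],[0,0,-0.1],[0,0,-0.2],[0,0,0]],"turn":[[0,0,0],[0,0,0],[0,0,0],[0,0,0],[0,0,0]],"grip":[0.2,0.2,0.2,0.2,0.2]}'
python3 -m creep '{"translation":[[0,0,-0.4],[0,0,-0.4],[0,0,-0.4],[0,0,-0.4],[0,0,0]],"turn":[[0,0,0],[0,0,0],[0,0,0],[0,0,0],[0,0,0]],"grip":[0.2,0.2,0.2,0.2,0.2]}'
```

```text
time_s: 14.18
tool_pos: [0.6111, 0.1732, 0.0846]
tool_rot: [180.0, -0.0, 90.1]
force: [0.7, -0.3, -0.4]
grip_width: 0.0248
grasp_force: 60.0
time_s: 14.8
tool_pos: [0.6125, 0.1733, 0.1108]
tool_rot: [179.8, -0.1, 90.1]
force: [0.4, -0.5, -1.5]
grip_width: 0.0246
grasp_force: 60.0
time_s: 15.42
tool_pos: [0.6127, 0.1732, 0.2395]
tool_rot: [179.7, -0.1, 90.1]
force: [0.4, 0.1, -0.8]
grip_width: 0.025
grasp_force: 60.0
```

```bash
python3 -m creep '{"translation":[[-0.5,0.008,0],[-0.5,0.008,0],[-0.5,0.008,0],[-0.5,0.008,0],[-0.5,0.008,0]],"turn":[[0,0,0],[0,0,0],[0,0,0],[0,0,0],[0,0,0]],"grip":[0.2,0.2,0.2,0.2,0.2]}'
python3 -m creep '{"translation":[[-0.5,0,0],[-0.5,0,0],[-0.5,0,0],[-0.5,0,0],[-0.5,0,0]],"turn":[[0,0,0],[0,0,0],[0,0,0],[0,0,0],[0,0,0]],"grip":[0.2,0.2,0.2,0.2,0.2]}'
python3 -m creep '{"translation":[[0,0,0],[0,0,0],[0,0,0],[0,0,0]],"turn":[[0,0,0],[0,0,0],[0,0,0],[0,0,0]],"grip":[0.2,0.2,0.2,0.2]}'
python3 - <<'E'
from h import *
a=cam('scene');b=cam('top');o=env.get_obs();print(o['tool_pos'],o['tool_rot'],o['force'],o['joint_velocities'].round(1))
A=cv2.resize(a['frame'][130:280,150:270],None,fx=3.8,fy=3.8);cv2.imwrite('pics/drift.png',cv2.cvtColor(A,cv2.COLOR_RGB2BGR))
W=cloud(a);P=W.reshape(-1,3);s=P[(np.hypot(P[:,0]-.6157,P[:,1]+.2275)<.03)&(P[:,2]>.140)&(P[:,2]<.23)]
for z in np.arange(.145,.23,.01):
    t=s[abs(s[:,2]-z)<.005]; 
    if len(t):print(z.round(3),len(t),t.min(0).round(4),t.max(0).round(4))
E
```

```text
time_s: 16.05
tool_pos: [0.6136, -0.028, 0.235]
tool_rot: [-179.9, -0.0, 90.1]
force: [0.9, 0.4, -1.3]
grip_width: 0.0247
grasp_force: 60.0
time_s: 16.68
tool_pos: [0.614, -0.2277, 0.2349]
tool_rot: [-179.9, -0.0, 90.1]
force: [0.4, -1.0, -1.9]
grip_width: 0.0248
grasp_force: 60.0
time_s: 17.18
tool_pos: [0.6151, -0.2254, 0.2363]
tool_rot: [-180.0, -0.0, 90.2]
force: [-0.7, -0.9, -1.9]
grip_width: 0.0248
grasp_force: 60.0
[ 0.61495512 -0.22598903  0.23657637] [ 1.79987490e+02 -1.88459519e-02  9.01431977e+01] [-1.01662216 -0.9745497  -1.68585054] [ 0.2 -0.1  0.3 -0.1 -0.1 -0.   0. ]
0.165 11 [ 0.6178 -0.2271  0.1642] [ 0.6252 -0.2149  0.1695]
0.175 44 [ 0.6111 -0.231   0.17  ] [ 0.627  -0.2148  0.18  ]
0.185 34 [ 0.6123 -0.2307  0.1806] [ 0.6269 -0.2153  0.189 ]
0.195 37 [ 0.6124 -0.2301  0.1902] [ 0.6268 -0.215   0.2   ]
0.205 37 [ 0.6113 -0.2308  0.2003] [ 0.6262 -0.215   0.21  ]
0.215 34 [ 0.6118 -0.2292  0.2101] [ 0.6269 -0.2157  0.2194]
0.225 25 [ 0.6088 -0.2337  0.2276] [ 0.6337 -0.2075  0.23  ]
```

View pics/drift.png

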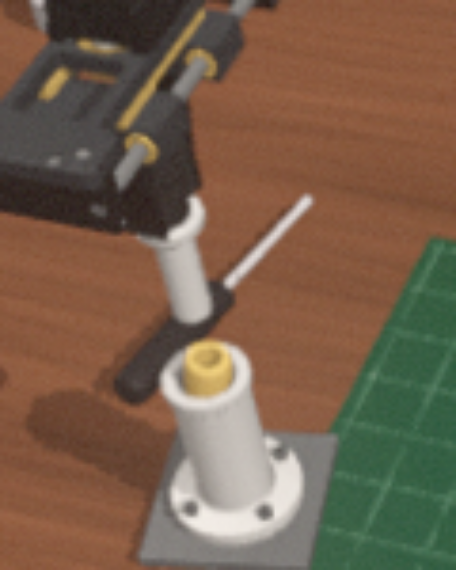

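The drift hangs vertically above the bush, its end at z ≈ 0.1645 (TCP − 0.072). I correct y and go down to just above the bush.

```bash
python3 -m creep '{"translation":[[-0.02,0.005,0.08],[0,0,0.08],[0,0,0.08],[0,0,0.08],[0,0,0]],"turn":[[0,0,0],[0,0,0],[0,0,0],[0,0,0],[0,0,0]],"grip":[0.2,0.2,0.2,0.2,0.2]}'
python3 -m creep '{"translation":[[0,0,0.025],[0,0,0.025],[0,0,0],[0,0,0]],"turn":[[0,0,0],[0,0,0],[0,0,0],[0,0,0]],"grip":[0.2,0.2,0.2,0.2]}'
```

```text
time_s: 17.9
tool_pos: [0.6147, -0.2283, 0.2101]
tool_rot: [-179.9, -0.0, 90.1]
force: [-0.0, 0.1, -0.9]
grip_width: 0.0245
grasp_force: 60.0
time_s: 18.4
tool_pos: [0.6151, -0.2285, 0.2071]
tool_rot: [180.0, -0.0, 90.1]
force: [0.3, 0.5, -1.7]
grip_width: 0.0252
grasp_force: 60.0
```

```bash
python3 -m creep '{"translation":[[0.006,0.005,0.02],[0,0,0.02],[0,0,0.02],[0,0,0.02],[0,0,0.02]],"turn":[[0,0,0],[0,0,0],[0,0,0],[0,0,0],[0,0,0]],"grip":[0.2,0.2,0.2,0.2,0.2]}'
python3 -m creep '{"translation":[[0,0,0.02],[0,0,0.02],[0,0,0.02]],"turn":[[0,0,0],[0,0,0],[0,0,0]],"grip":[0.2,0.2,0.2]}'
```

```text
time_s: 19.02
tool_pos: [0.6159, -0.2289, 0.1997]
tool_rot: [179.9, 0.1, 90.0]
force: [0.5, -1.9, 1.9]
grip_width: 0.0248
grasp_force: 60.0
time_s: 19.4
tool_pos: [0.6155, -0.2281, 0.1941]
tool_rot: [180.0, 0.0, 90.1]
force: [0.6, -1.6, 0.9]
grip_width: 0.025
grasp_force: 60.0
```

```bash
python3 -m creep '{"translation":[[0,0,0.025],[0,0,0.025],[0,0,0.025],[0,0,0.025]],"turn":[[0,0,0],[0,0,0],[0,0,0],[0,0,0]],"grip":[0.2,0.2,0.2,0.2]}'
python3 -m creep '{"translation":[[0,0,0.025],[0,0,0.025],[0,0,0.025],[0,0,0.025]],"turn":[[0,0,0],[0,0,0],[0,0,0],[0,0,0]],"grip":[0.2,0.2,0.2,0.2]}'
```

```text
time_s: 19.9
tool_pos: [0.6155, -0.228, 0.186]
tool_rot: [-180.0, -0.0, 90.1]
force: [0.3, -0.9, 1.3]
grip_width: 0.0248
grasp_force: 60.0
time_s: 20.4
tool_pos: [0.6158, -0.2284, 0.1792]
tool_rot: [179.9, 0.0, 90.1]
force: [-0.5, -1.1, 4.6]
grip_width: 0.025
grasp_force: 60.0
```

```bash
python3 -m creep '{"translation":[[0,0,0.025],[0,0,0.025],[0,0,0.025]],"turn":[[0,0,0],[0,0,0],[0,0,0]],"grip":[0.2,0.2,0.2]}'; python3 -c "
from h import *;o=env.get_obs();print(o['tool_pos'],o['force'],o['wrist_torque'])"
```

```text
time_s: 20.78
tool_pos: [0.6156, -0.2285, 0.1731]
tool_rot: [179.9, 0.0, 90.0]
force: [-0.3, -1.6, 5.1]
grip_width: 0.0247
grasp_force: 60.0
[ 0.61561029 -0.22845565  0.17308707] [-0.29620009 -1.55750873  5.0707726 ] [-0.44688135  0.24058623  0.01246026]
```

```bash
python3 -m creep '{"translation":[[0.005,0,0.018],[0,0,0.018],[0,0,0.018],[0,0,0.018],[0,0,0.018]],"turn":[[0,0,0],[0,0,0],[0,0,0],[0,0,0],[0,0,0]],"grip":[0.2,0.2,0.2,0.2,0.2]}'
```

```text
time_s: 21.4
tool_pos: [0.6157, -0.2278, 0.1661]
tool_rot: [180.0, -0.0, 90.1]
force: [-0.9, -1.0, 9.0]
grip_width: 0.025
grasp_force: 60.0
```

```bash
python3 -m creep '{"translation":[[0,0,0.012],[0,0,0.012],[0,0,0.012],[0,0,0]],"turn":[[0,0,0],[0,0,0],[0,0,0],[0,0,0]],"grip":[0.2,0.2,0.2,0.2]}'
```

```text
time_s: 21.9
tool_pos: [0.6158, -0.2277, 0.1632]
tool_rot: [179.9, -0.0, 90.1]
force: [-1.2, -1.3, 7.6]
grip_width: 0.0248
grasp_force: 60.0
```

```bash
python3 -m creep '{"translation":[[0,0,0.012],[0,0,0.012],[0,0,0]],"turn":[[0,0,0],[0,0,0],[0,0,0]],"grip":[0.2,0.2,0.2]}'
```

```text
time_s: 22.28
tool_pos: [0.6158, -0.2277, 0.1614]
tool_rot: [179.9, -0.0, 90.1]
force: [-0.3, -1.6, 8.5]
grip_width: 0.0251
grasp_force: 60.0
```

Both parts are moving together at about 10 N net. The commanded-to-measured lag gives a stiffness of about 10 N/mm, so I feel forward in steps of about 1.2 mm.

```bash
python3 -m creep '{"translation":[[0,0,0.008],[0,0,0.007],[0,0,0]],"turn":[[0,0,0],[0,0,0],[0,0,0]],"grip":[0.2,0.2,0.2]}'
```

```text
time_s: 22.65
tool_pos: [0.6159, -0.2277, 0.1601]
tool_rot: [179.9, -0.0, 90.1]
force: [-0.5, -0.7, 7.6]
grip_width: 0.0252
grasp_force: 60.0
```

```bash
python3 -m creep '{"translation":[[0,0,0.005],[0,0,0.005],[0,0,0]],"turn":[[0,0,0],[0,0,0],[0,0,0]],"grip":[0.2,0.2,0.2]}'
```

```text
time_s: 23.02
tool_pos: [0.6158, -0.2277, 0.1593]
tool_rot: [179.9, -0.0, 90.1]
force: [-1.1, 0.1, 7.8]
grip_width: 0.0248
grasp_force: 60.0
```

```bash
python3 -m creep '{"translation":[[0,0,0.008],[0,0,0.007],[0,0,0]],"turn":[[0,0,0],[0,0,0],[0,0,0]],"grip":[0.2,0.2,0.2]}'
```

```text
time_s: 23.4
tool_pos: [0.6158, -0.2277, 0.1582]
tool_rot: [179.9, -0.0, 90.1]
force: [-0.9, -1.2, 8.0]
grip_width: 0.025
grasp_force: 60.0
```

```bash
python3 -m creep '{"translation":[[0,0,0.008],[0,0,0.007],[0,0,0]],"turn":[[0,0,0],[0,0,0],[0,0,0]],"grip":[0.2,0.2,0.2]}'
```

```text
time_s: 23.78
tool_pos: [0.6158, -0.2278, 0.157]
tool_rot: [179.9, -0.0, 90.1]
force: [-0.3, -1.2, 6.7]
grip_width: 0.0251
grasp_force: 60.0
```

```bash
python3 -m creep '{"translation":[[0,0,0.008],[0,0,0.007],[0,0,0]],"turn":[[0,0,0],[0,0,0],[0,0,0]],"grip":[0.2,0.2,0.2]}'
```

```text
time_s: 24.15
tool_pos: [0.6158, -0.2278, 0.1559]
tool_rot: [179.9, -0.0, 90.1]
force: [-1.8, -0.7, 7.6]
grip_width: 0.0249
grasp_force: 60.0
```

```bash
python3 -m creep '{"translation":[[0,0,0.008],[0,0,0.007],[0,0,0]],"turn":[[0,0,0],[0,0,0],[0,0,0]],"grip":[0.2,0.2,0.2]}'
```

```text
time_s: 24.52
tool_pos: [0.6158, -0.2279, 0.1548]
tool_rot: [179.9, -0.0, 90.1]
force: [-0.8, -1.0, 8.2]
grip_width: 0.0244
grasp_force: 60.0
```

```bash
python3 -m creep '{"translation":[[0,0,0.008],[0,0,0.007],[0,0,0]],"turn":[[0,0,0],[0,0,0],[0,0,0]],"grip":[0.2,0.2,0.2]}'
```

```text
time_s: 24.9
tool_pos: [0.6157, -0.2277, 0.1533]
tool_rot: [179.9, -0.0, 90.1]
force: [-1.5, -0.7, 7.3]
grip_width: 0.0251
grasp_force: 60.0
```

```bash
python3 -m creep '{"translation":[[0,0,0.008],[0,0,0.007],[0,0,0]],"turn":[[0,0,0],[0,0,0],[0,0,0]],"grip":[0.2,0.2,0.2]}'
```

```text
time_s: 25.28
tool_pos: [0.6158, -0.2277, 0.1521]
tool_rot: [179.9, -0.0, 90.1]
force: [-0.3, -2.2, 7.7]
grip_width: 0.0252
grasp_force: 60.0
```

```bash
python3 -m creep '{"translation":[[0,0,0.008],[0,0,0.007],[0,0,0]],"turn":[[0,0,0],[0,0,0],[0,0,0]],"grip":[0.2,0.2,0.2]}'
```

```text
time_s: 25.65
tool_pos: [0.6159, -0.2279, 0.152]
tool_rot: [179.9, -0.0, 90.1]
force: [-2.7, -0.6, 13.0]
grip_width: 0.0248
grasp_force: 60.0
```

It has stopped moving and the force is rising. I add a little and hold.

```bash
python3 -m creep '{"translation":[[0,0,0.005],[0,0,0],[0,0,0]],"turn":[[0,0,0],[0,0,0],[0,0,0]],"grip":[0.2,0.2,0.2]}'; python3 -c "
from h import *;o=env.get_obs();print(o['tool_pos'],o['force'])"
```

```text
time_s: 26.02
tool_pos: [0.6159, -0.2279, 0.152]
tool_rot: [179.9, -0.0, 90.1]
force: [-2.7, 0.4, 14.4]
grip_width: 0.0249
grasp_force: 60.0
[ 0.61592614 -0.22790018  0.15197063] [-2.69562371  0.37579456 14.40519988]
```

```bash
python3 -m creep '{"translation":[[0,0,0.006],[0,0,0],[0,0,0],[0,0,0]],"turn":[[0,0,0],[0,0,0],[0,0,0],[0,0,0]],"grip":[0.2,0.2,0.2,0.2]}'
```

```text
time_s: 26.52
tool_pos: [0.6159, -0.228, 0.1519]
tool_rot: [179.9, -0.0, 90.1]
force: [-3.2, -0.2, 15.7]
grip_width: 0.0248
grasp_force: 60.0
```

```bash
python3 -m creep '{"translation":[[0,0,0.006],[0,0,0],[0,0,0],[0,0,0]],"turn":[[0,0,0],[0,0,0],[0,0,0],[0,0,0]],"grip":[0.2,0.2,0.2,0.2]}'
```

```text
time_s: 27.02
tool_pos: [0.616, -0.2281, 0.1519]
tool_rot: [179.9, -0.0, 90.1]
force: [-3.9, 0.7, 18.1]
grip_width: 0.0249
grasp_force: 60.0
```

```bash
python3 -m creep '{"translation":[[0,0,0.003],[0,0,0],[0,0,0],[0,0,0],[0,0,0]],"turn":[[0,0,0],[0,0,0],[0,0,0],[0,0,0],[0,0,0]],"grip":[0.2,0.2,0.2,0.2,0.2]}'
```

```text
time_s: 27.65
tool_pos: [0.6161, -0.2281, 0.1519]
tool_rot: [179.9, -0.0, 90.1]
force: [-3.9, 0.7, 19.5]
grip_width: 0.0249
grasp_force: 60.0
```

There is no movement at about 21 N of contact force, and the collar is about 28 mm above the rim, inside the expected 26–36 mm. Both are home, so I pull the drift out and take it back.

```bash
python3 -m creep '{"translation":[[0,0,-0.04],[0,0,-0.2],[0,0,-0.3],[0,0,-0.3],[0,0,-0.3]],"turn":[[0,0,0],[0,0,0],[0,0,0],[0,0,0],[0,0,0]],"grip":[0.2,0.2,0.2,0.2,0.2]}'
```

```text
time_s: 28.28
tool_pos: [0.6152, -0.2266, 0.2398]
tool_rot: [-179.9, -0.1, 90.1]
force: [0.1, 0.4, -1.5]
grip_width: 0.0248
grasp_force: 60.0
```

```bash
python3 -m creep '{"translation":[[0,0,0],[0.5,-0.006,0],[0.5,-0.006,0],[0.5,-0.006,0],[0.5,-0.006,0]],"turn":[[0,0,0],[0,0,0],[0,0,0],[0,0,0],[0,0,0]],"grip":[0.2,0.2,0.2,0.2,0.2]}'
python3 -m creep '{"translation":[[0.5,-0.006,0],[0.5,-0.006,0],[0.5,-0.006,0],[0.5,-0.006,0],[0.5,-0.006,0]],"turn":[[0,0,0],[0,0,0],[0,0,0],[0,0,0],[0,0,0]],"grip":[0.2,0.2,0.2,0.2,0.2]}'
python3 -m creep '{"translation":[[0.25,0,0],[0.2,0,0],[0,0,0],[0,0,0],[0,0,0]],"turn":[[0,0,0],[0,0,0],[0,0,0],[0,0,0],[0,0,0]],"grip":[0.2,0.2,0.2,0.2,0.2]}'
```

```text
time_s: 28.9
tool_pos: [0.6124, -0.0656, 0.2377]
tool_rot: [-179.8, -0.0, 90.1]
force: [0.7, 0.1, -1.5]
grip_width: 0.0251
grasp_force: 60.0
time_s: 29.52
tool_pos: [0.6095, 0.134, 0.2377]
tool_rot: [-179.8, 0.0, 90.1]
force: [0.9, 0.1, -1.0]
grip_width: 0.025
grasp_force: 60.0
time_s: 30.15
tool_pos: [0.611, 0.1665, 0.2396]
tool_rot: [180.0, 0.0, 89.9]
force: [-0.9, 0.4, -2.1]
grip_width: 0.0251
grasp_force: 60.0
```

```bash
python3 -m creep '{"translation":[[0.08,0,0],[0,0,0],[0,0,0],[0,0,0]],"turn":[[0,0,0],[0,0,0],[0,0,0],[0,0,0]],"grip":[0.2,0.2,0.2,0.2]}'
python3 - <<'E'
from h import *
a=cam('scene');b=cam('top');o=env.get_obs();print(o['tool_pos'],o['tool_rot'],o['joint_velocities'].round(1))
P=cloud(a).reshape(-1,3);s=P[(np.hypot(P[:,0]-.611,P[:,1]-.173)<.03)&(P[:,2]>.140)&(P[:,2]<.235)]
for z in np.arange(.155,.235,.01):
    t=s[abs(s[:,2]-z)<.005]
    if len(t):print(z.round(3),len(t),t.min(0).round(4),t.max(0).round(4))
for c,n in((a,'s'),(b,'t')):
    P=cloud(c).reshape(-1,3);s=P[(np.hypot(P[:,0]-.6157,P[:,1]+.2275)<.011)&(P[:,2]<.112)];print(n,np.percentile(s[:,2],[5,50,75,95]).round(4))
E
```

```text
time_s: 30.65
tool_pos: [0.6107, 0.1746, 0.2394]
tool_rot: [180.0, 0.0, 90.1]
force: [0.6, 0.1, -1.4]
grip_width: 0.0252
grasp_force: 60.0
[0.61071856 0.17465507 0.23939301] [1.79997123e+02 5.95152405e-05 9.00564513e+01] [-0.  -0.1 -0.  -0.1 -0.   0.  -0. ]
0.165 1 [0.6173 0.1711 0.1679] [0.6173 0.1711 0.1679]
0.175 37 [0.6106 0.1659 0.1703] [0.6221 0.1842 0.1796]
0.185 43 [0.6116 0.1647 0.1801] [0.6217 0.1843 0.1899]
0.195 45 [0.6095 0.1648 0.1903] [0.6217 0.1843 0.2   ]
0.205 37 [0.6118 0.1646 0.2005] [0.6212 0.1841 0.2097]
0.215 40 [0.612  0.1648 0.21  ] [0.6217 0.1834 0.2192]
0.225 10 [0.6174 0.1689 0.2205] [0.6214 0.1811 0.2234]Traceback (most recent call last):
  File "<stdin>", line 8, in <module>
    return _quantile_unchecked(
        a, q, axis, out, overwrite_input, method, keepdims, weights)
    return _ureduce(a,
                    func=_quantile_ureduce_func,
    ...<5 lines>...
                    overwrite_input=overwrite_input,
                    method=method)
    r = func(a, **kwargs)
    result = _quantile(arr,
                       quantiles=q,
    ...<2 lines>...
                       out=out,
                       weights=wgt)
    slices_having_nans = np.isnan(arr[-1, ...])
                                  ~~~^^^^^^^^^
IndexError: index -1 is out of bounds for axis 0 with size 0
```

```bash
python3 -m creep '{"translation":[[-0.016,0.004,0.2],[0,0,0.3],[0,0,0.3],[0,0,0.2],[0,0,0]],"turn":[[0,0,0],[0,0,0],[0,0,0],[0,0,0],[0,0,0]],"grip":[0.2,0.2,0.2,0.2,0.2]}'
python3 -m creep '{"translation":[[0,0,0],[0,0,0],[0,0,0]],"turn":[[0,0,0],[0,0,0],[0,0,0]],"grip":[0.2,0.2,0.2]}'
```

```text
time_s: 31.38
tool_pos: [0.6099, 0.1732, 0.1576]
tool_rot: [-179.8, 0.1, 90.1]
force: [-1.0, 0.7, -1.0]
grip_width: 0.0249
grasp_force: 60.0
time_s: 31.75
tool_pos: [0.6115, 0.1736, 0.1602]
tool_rot: [179.9, -0.0, 90.1]
force: [-0.5, -0.2, -0.7]
grip_width: 0.0246
grasp_force: 60.0
```

Now at (0.6115, 0.1736), with the drift end about 13 mm above the block. I lower it into the hole slowly.

```bash
python3 -m creep '{"translation":[[-0.004,-0.004,0.06],[0,0,0.06],[0,0,0.06],[0,0,0.06],[0,0,0.02]],"turn":[[0,0,0],[0,0,0],[0,0,0],[0,0,0],[0,0,0]],"grip":[0.2,0.2,0.2,0.2,0.2]}'
```

```text
time_s: 32.38
tool_pos: [0.6105, 0.1732, 0.138]
tool_rot: [-180.0, 0.0, 90.1]
force: [0.2, -0.7, -1.4]
grip_width: 0.0254
grasp_force: 60.0
```

```bash
python3 -m creep '{"translation":[[0,0,0.1],[0,0,0.1],[0,0,0.1],[0,0,0.1],[0,0,0]],"turn":[[0,0,0],[0,0,0],[0,0,0],[0,0,0],[0,0,0]],"grip":[0.2,0.2,0.2,0.2,0.2]}'
```

```text
time_s: 33.0
tool_pos: [0.6101, 0.173, 0.1056]
tool_rot: [-179.9, 0.0, 90.1]
force: [0.6, 0.4, -1.1]
grip_width: 0.0251
grasp_force: 60.0
```

```bash
python3 -m creep '{"translation":[[0,0.005,0.08],[0,0,0.06],[0,0,0.06],[0,0,0.03],[0,0,0]],"turn":[[0,0,0],[0,0,0],[0,0,0],[0,0,0],[0,0,0]],"grip":[0.2,0.2,0.2,0.2,0.2]}'
```

```text
time_s: 33.62
tool_pos: [0.611, 0.1731, 0.088]
tool_rot: [-180.0, 0.0, 90.1]
force: [0.5, 0.0, -1.0]
grip_width: 0.0252
grasp_force: 60.0
```

```bash
python3 -m creep '{"translation":[[0,0,0.015],[0,0,0.015],[0,0,0.012],[0,0,0]],"turn":[[0,0,0],[0,0,0],[0,0,0],[0,0,0]],"grip":[0.2,0.2,0.2,0.2]}'
```

```text
time_s: 34.12
tool_pos: [0.6111, 0.1732, 0.0848]
tool_rot: [-180.0, -0.0, 90.1]
force: [0.3, -0.2, -1.0]
grip_width: 0.0253
grasp_force: 60.0
```

```bash
python3 -m creep '{"translation":[[0,0,0.006],[0,0,0],[0,0,0]],"turn":[[0,0,0],[0,0,0],[0,0,0]],"grip":[0.2,0.2,0.2]}'
```

```text
time_s: 34.5
tool_pos: [0.6112, 0.1732, 0.0846]
tool_rot: [180.0, -0.0, 90.1]
force: [-0.5, -0.1, 1.3]
grip_width: 0.0249
grasp_force: 60.0
```

```bash
python3 -m creep '{"translation":[[0,0,0],[0,0,0],[0,0,0],[0,0,0],[0,0,0]],"turn":[[0,0,0],[0,0,0],[0,0,0],[0,0,0],[0,0,0]],"grip":[0.34,0.45,0.7,0.7,0.7]}'
python3 -m creep '{"translation":[[0,0,0],[0,0,-0.2],[0,0,-0.4],[0,0,-0.4],[0,0,-0.4]],"turn":[[0,0,0],[0,0,0],[0,0,0],[0,0,0],[0,0,0]],"grip":[0.7,0.7,0.7,0.7,0.7]}'
python3 -m creep '{"translation":[[-0.5,0,0],[-0.5,0,0],[-0.5,0,0],[-0.3,0,0],[0,0,0]],"turn":[[0,0,0],[0,0,0],[0,0,0],[0,0,0],[0,0,0]],"grip":[0.7,0.7,0.7,0.7,0.7]}'
python3 - <<'E'
from h import *
a=cam('scene');b=cam('top')
for c,n in((a,'scene'),(b,'top')):
    P=cloud(c).reshape(-1,3);d=np.hypot(P[:,0]-.611,P[:,1]-.174)<.04
    s=P[d&(P[:,2]>.121)&(P[:,2]<.129)];print(n,len(s),s.mean(0).round(4),cv2.minEnclosingCircle((s[:,:2]*1000).astype(np.float32)))
A=cv2.resize(a['frame'][200:330,180:440],None,fx=3,fy=3);B=cv2.resize(b['frame'][185:250,430:500],None,fx=3,fy=3)
A[:195,780-210:]=B;cv2.imwrite('pics/end.png',cv2.cvtColor(A,cv2.COLOR_RGB2BGR))
E
```

```text
time_s: 35.12
tool_pos: [0.6111, 0.1732, 0.0843]
tool_rot: [180.0, -0.0, 90.1]
force: [-1.1, 0.4, 0.6]
grip_width: 0.0579
grasp_force: 0.0
time_s: 35.75
tool_pos: [0.6114, 0.173, 0.1987]
tool_rot: [179.9, -0.0, 90.0]
force: [0.4, 0.3, -0.1]
grip_width: 0.061
grasp_force: 0.0
time_s: 36.38
tool_pos: [0.6116, 0.0263, 0.1978]
tool_rot: [179.9, 0.0, 89.8]
force: [-0.1, 0.4, 0.5]
grip_width: 0.061
grasp_force: 0.0
scene 127 [0.6124 0.1727 0.1252] ((611.23193359375, 172.7015838623047), 13.42159366607666)
top 148 [0.6101 0.1741 0.1245] ((610.059326171875, 173.64266967773438), 12.96804428100586)
```

View pics/end.png

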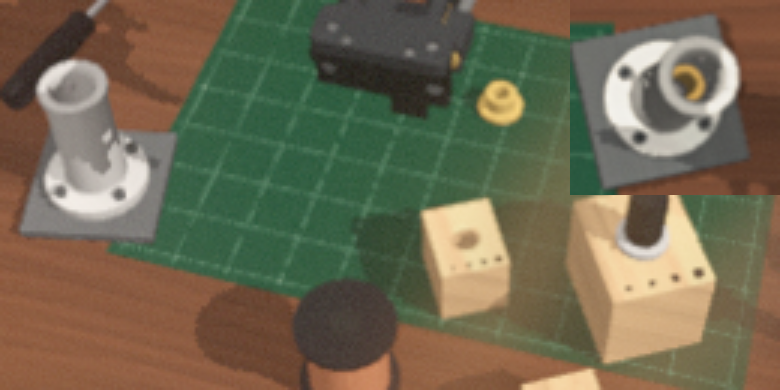

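The drift hangs back in the big block at (645,235), with its grip at the same height and place as at the start. The bush is deep in the bore (inset (685,82)), and the bystanders in view have not moved. Handing in.

```bash
python3 -c "
from cell import env;print(env.sign_off())"
```

```text
the job is handed in; nothing more can be done
None
```

The job is handed in after about 36 s on the robot's clock: bush and spacer are down hard on the shims, with nothing giving at about 21 N, and the drift is back in its block by its collar; the hand-in returned no verdict.

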